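# Turn teardown order into refit order

### The job

The four parts on the teardown rack stand in the order they came out of the ball, counted from the steel post at that rack's end. Move them one by one to the empty refit rack in reverse order: the part nearest the post on the teardown rack goes in the bay farthest from the refit rack's post, and so on. Keep every part upright throughout and leave each standing near the centre of its bay.

Things in the scene. Friction and masses are not known exactly. Their poses are not given: they have to be found in the camera images.
- thumb_insert: Black rubber thumb insert: plain upright tube, 32 mm outside and 22 mm inside diameter, 50 mm tall, about 45 g. Origin: centre of its underside, z up. Loose, stands on its cork nest on the teardown rack at the start (underside 17 mm above the counter).
- stop_collar: Brass depth stop collar: low thick ring lying flat, 40 mm outside diameter, 18 mm bore, 24 mm tall, about 200 g. Origin: centre of its underside, z up. Loose, stands on its cork nest on the teardown rack at the start (underside 17 mm above the counter).
- ball_plug: Teal resin ball plug: solid upright cylinder of 30 mm diameter up to 30 mm height, then a domed top, 40 mm tall in all, about 35 g. Origin: centre of its underside, z up. Loose, stands on its cork nest on the teardown rack at the start (underside 17 mm above the counter).
- grip_gauge: Aluminium finger grip gauge: round foot of 36 mm diameter and 14 mm high, above it a stem of 22 mm diameter from 16 to 49 mm height, rounded top, 55 mm tall in all, about 80 g. Origin: centre of its underside, z up. Loose, stands on its cork nest on the teardown rack at the start (underside 17 mm above the counter).
- teardown_rack: Plywood rack where the parts start, one per bay, each on a cork nest. Fixed, 84 (x) by 288 (y) by 12 mm; origin on the underside amid the bays; +y runs along the row to the post (52 mm tall, at y=+145). Bay centres at x=0, y=+93, +31, -31, -93 mm, floor z=12; dividers between bays 4 mm thick, 10 mm high; bays open towards +x and -x.
- refit_rack: Like plywood rack, empty, a flat grey disc at each bay centre; roughly parallel to the other, either may be nearer. Fixed, 84 (x) by 288 (y) by 12 mm; origin on the underside amid the bays; +y runs along the row to the post (52 mm tall, at y=+145). Bay centres at x=0, y=+93, +31, -31, -93 mm, floor z=12; dividers between bays 4 mm thick, 10 mm high; bays open towards +x and -x.
- insert_nest: Fixed to the bay floor of the teardown rack; round cork pad, 46 mm diameter, 5 mm thick, origin at the centre of its underside. It marks the bay where the thumb insert stands at the start and stays there as a record of the order.
- collar_nest: Fixed to the bay floor of the teardown rack; square cork pad, 46 by 46 mm, 5 mm thick, origin at the centre of its underside. It marks the bay where the stop collar stands at the start and stays there as a record of the order.
- plug_nest: Fixed to the bay floor of the teardown rack; oblong cork pad, 56 mm across the row by 36 mm along it, 5 mm thick, origin at the centre of its underside. It marks the bay where the ball plug stands at the start and stays there as a record of the order.
- gauge_nest: Fixed to the bay floor of the teardown rack; cross-shaped cork pad, 52 mm over the arms, arms 24 mm wide, 5 mm thick, origin at the centre of its underside. It marks the bay where the grip gauge stands at the start and stays there as a record of the order.
There are look-alikes about, which are no part of the job. What is shaped like the grip_gauge but blue is not meant.

How it is judged:
By the outcome, as a careful person would: the job done as asked, in the order asked, and still so for the second after the job is handed in, with the robot touching nothing.
It also fails if it takes over 96 s, if anything falls off the work surface, if the arm or the gripper's body presses on something with over 40 N, if the wrist force passes 120 N, or if a joint passes its speed limit or range.

### The arm

A 7-joint arm with a two-finger parallel gripper is mounted at the origin on the work surface. World frame = base frame: x ahead of the robot, y to its left, z up, the work surface at z = 0. Lengths are in mm, angles in rad, forces in N, time in s.
With the tool pointing down it reaches from about 400 to 875 mm from the base axis. Payload 4.4 kg.
Tool frame: the origin (TCP) lies at the very end of the fingers, on their centre line; the grasp point (between the pads) lies 19 mm behind it; z points along the fingers, y is the line along which they close (so a half turn about z gives the same grasp; the last joint's range is limited). The gripper opens to 85 mm and grips with 20 to 120 N. Pads are 22 mm wide; open, the fingers measure 114 mm over their backs; the gripper's body (76 mm by 85 mm) begins 54 mm behind the grasp point. The pads swing forward as they close: fully open they stand 13 mm farther back than shut.
Start: joints at [-1.337, 0.628, 0.038, 1.517, -0.027, 0.996, -0.02], TCP at [191.94, 621.029, 231.313] pointing down, gripper open.
Joint ranges: [-3.06, 3.06], [-0.37, 2.12], [-1.25, 1.32], [0.18, 2.47], [-1.1, 4.24], [0.23, 1.98], [-2.94, 2.94]. Speed limits (rad/s): [2.57, 2.57, 3.14, 3.14, 3.14, 3.14, 3.14].

### API

Orientations are given as [roll, pitch, yaw] about the fixed x, y, z axes, in that order (R = Rz(yaw) Ry(pitch) Rx(roll)).
In Python, from cell import read_state, get_image, camera_info, finish_job gives the robot as it stands.
- The arm moves only by the tool play_rows, never from a script. Its argument "deltas" is one flat list of numbers, 7 for each row, row after row: the shift along the tool's x, y, z in mm, then the turn, a rotation vector about the tool's x, y, z in rad, then the opening, from 0 (shut) to 1 (fully open). In form: [dx, dy, dz, ax, ay, az, grip, dx, dy, dz, ax, ay, az, grip, ...]. A call has 1 to 10 rows; each row is the pose to reach, as a shift and turn from the pose commanded when the call began, along the tool's axes at that moment; what a row does not reach only later rows make up. A row lasts 1/8 s, in which the tool goes at most 62.5 mm and 10.7 degrees, less where a joint would pass 70% of its speed; a pose out of reach is approached as far as the arm can. A call with a gripper value outside its range is refused whole. The fingers move at their own pace and stop on an object; the grip force is fixed at half the most. Time passes only in rows, so rows that repeat a pose let the fingers close. It gives the time, the measured TCP pose, the force, the opening and the grip force at its end, in the units of the state.
- read_state(): the state, without advancing time (a new reading comes with each control period).
- get_image(name): name is "scene" or "top" or "wrist"; returns the picture (400x640x3 uint8, red, green, blue); there is no depth.
- camera_info(name): a dict with "fx", "fy", "cx", "cy" (pixels), "T" (4x4, takes a point from camera to world coordinates). Camera axes: x right, y down, z forward; pixel columns grow to the right and rows downward; lengths in mm; the calibration is good to about 2 mm. The wrist camera is an equidistant fisheye: a pixel r from the principal point sees the ray r / f radians off the axis. A picture is of the moment at which its call begins: read the wrist's pose just before it. camera_info takes no time and is no camera call; for the wrist camera it gives the pose at the moment of the call.
- finish_job(): hands the job in; it is judged then, once.
The state is a dict: "clock": time; "qpos": joint angles; "qd": joint speeds; "tau": joint torques, N m; "eef_pos": TCP position; "tool_rot": TCP orientation; "force": force on the tool from outside, world axes, zero at the start; "torque": the same for the moment, N m; "width": finger opening in mm; "gripper_force": force on a finger pad.
Only numpy, scipy, OpenCV 4.12 (cv2) and the standard library are available. Lean on these libraries where they do the work, as an engineer would, in place of code of your own. Each camera call takes 0.05 s, during which the arm holds its last target. There are 200 camera calls.

## Working session

There is one attempt and no reset: what is moved stays moved. The work goes in short steps, Python scripts to look and compute and a tool call to move; the robot and the scene stay as the last step left them, time stands still between calls to the robot, and variables do not carry over. Pictures are saved under pics/ and viewed, at most 14 in all, crops included, and the job is handed in when it is done.

Besides the shell and the picture viewer there is one more tool, called by a JSON object that holds its "method" and its "body". play_rows: Moves the arm, as the interface text tells. Its arguments: {"type":"object","properties":{"deltas":{"type":"array"}},"required":["deltas"]}

```bash
ls; mkdir -p pics
python3 - <<'E'
from cell import *
import cv2
for n in ["top","scene"]:
    im=get_image(n); cv2.imwrite(f"pics/{n}0.png",im[:,:,::-1]); c=camera_info(n); print(n,c)
s=read_state();print(s)
E
```

```text
pics
top {'fx': 470.4810525298316, 'fy': 470.4810525298316, 'cx': 318.87761395233673, 'cy': 202.90946846508572, 'T': array([[ 1.47640802e-02, -9.86573434e-01,  1.62649567e-01,
         4.94952284e+02],
       [-9.99845848e-01, -1.30208173e-02,  1.17787700e-02,
        -3.76224351e+01],
       [-9.50279121e-03, -1.62798397e-01, -9.86613591e-01,
         7.55752630e+02],
       [ 0.00000000e+00,  0.00000000e+00,  0.00000000e+00,
         1.00000000e+00]])}
scene {'fx': 498.75405350107667, 'fy': 498.75405350107667, 'cx': 315.8586668338935, 'cy': 191.0144312778163, 'T': array([[-7.48666661e-01,  4.10871120e-01, -5.20272191e-01,
         9.79518004e+02],
       [ 6.62939181e-01,  4.60272605e-01, -5.90475039e-01,
         4.09985737e+02],
       [-3.14210437e-03, -7.86977796e-01, -6.16973318e-01,
         5.03015729e+02],
       [ 0.00000000e+00,  0.00000000e+00,  0.00000000e+00,
         1.00000000e+00]])}
{'clock': 0.1, 'qpos': array([-1.33678785,  0.62928242,  0.03847018,  1.51824607, -0.02700327,
        0.99630782, -0.02002644]), 'qd': array([-0.00046203, -0.0024732 , -0.00111373, -0.00448504,  0.00031661,
        0.00174256,  0.00066416]), 'tau': array([ 3.04315668e-03, -5.64530182e+01,  1.23056743e+00, -1.93969059e+01,
        1.13409743e-02,  5.53272359e-03,  5.42880386e-06]), 'eef_pos': array([191.78950611, 620.48155841, 230.46987529]), 'tool_rot': array([-3.13986797e+00,  3.08009121e-05,  2.84173592e+00]), 'force': array([-0.02039744,  0.96953778,  0.39711122]), 'torque': array([-0.00087488, -0.00035937, -0.06749596]), 'gripper_force': 0.0, 'width': 85.11783603664509}
```

View pics/top0.png

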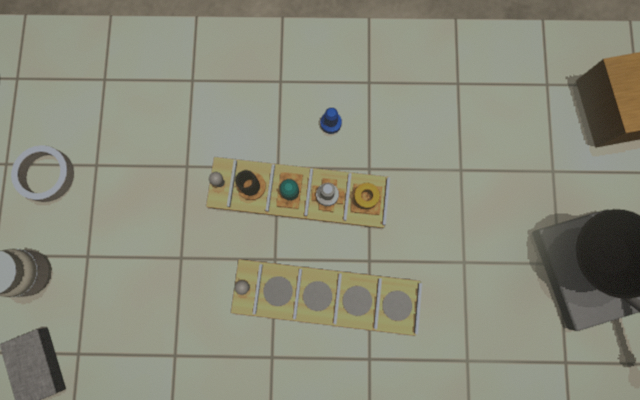

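View pics/scene0.png

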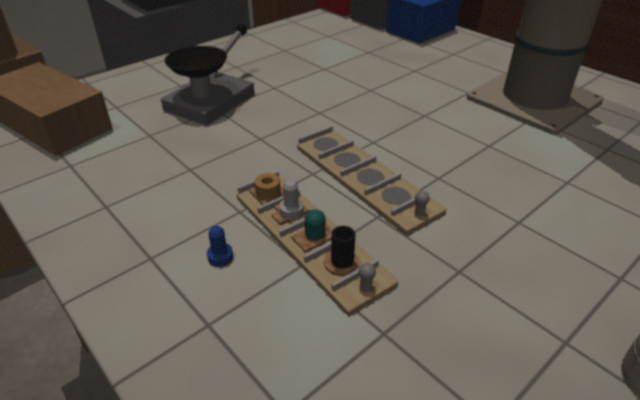

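The top view shows the teardown rack at rows 160–225 with its post at (216,179). Counting from the post, it holds the black insert (248,183), teal plug (289,189), silver gauge (327,192) and brass collar (367,195). The refit rack is below, post at (242,287), with discs at (278,291), (317,296), (357,301) and (397,306).

Things that could be confused:
- **Gauge:** silver (327,192), the blue look-alike (331,120), or the grey post knobs (216,179) and (242,287). I choose the silver one on the cross-shaped nest.
- **Insert:** black tube (248,183) or the black pan (615,255). I choose the tube.
- **Collar:** brass (367,195) or the white ring (40,173). I choose the brass one.

Next I'll check this in a close crop.

```bash
cat > h.py <<'E'
import numpy as np, cv2
from cell import *
def ray(n,u,v,z,T=None):
    c=camera_info(n); T=c["T"] if T is None else T
    x=(u-c["cx"])/c["fx"]; y=(v-c["cy"])/c["fy"]
    if n=="wrist":
        r=np.hypot(x,y); k=np.sin(r)/r if r>1e-9 else 1; d=np.array([x*k,y*k,np.cos(r)])
    else: d=np.array([x,y,1.])
    d=T[:3,:3]@d; o=T[:3,3]
    return o+d*(z-o[2])/d[2]
E
python3 - <<'E'
from h import *
im=cv2.imread("pics/top0.png"); 
cv2.imwrite("pics/crop0.png",cv2.resize(im[150:340,200:430],None,fx=3.4,fy=3.1,interpolation=cv2.INTER_CUBIC))
hsv=cv2.cvtColor(im,cv2.COLOR_BGR2HSV)
rack=np.zeros(im.shape[:2],np.uint8)
# refit discs: low saturation, darker blobs
m=((hsv[...,1]<60)&(hsv[...,2]<165)).astype(np.uint8); m[:265]=0;m[335:]=0;m[:,:255]=0;m[:,425:]=0
m=cv2.morphologyEx(m,cv2.MORPH_OPEN,np.ones((9,9)))
n,l,st,c=cv2.connectedComponentsWithStats(m)
D=sorted([tuple(c[i]) for i in range(1,n) if 400<st[i,4]<1200]); 
for p in D: print("disc",np.round(p,1),ray("top",*p,12).round(1))
for k,(u,v,z) in dict(insert=(248,183,67),plug=(289,189,52),gauge=(327,190,70),collar=(367,195,41),postT=(216,179,58),postR=(242,287,58)).items(): print(k,ray("top",u,v,z).round(1))
for nm,lo,hi,z in [("collar",(18,150,90),(30,255,255),41),("plug",(75,100,30),(95,255,255),45)]:
    q=cv2.inRange(hsv,lo,hi);q[:155]=0;q[230:]=0;q[:,:230]=0;q[:,390:]=0
    n,l,st,c=cv2.connectedComponentsWithStats(q);i=1+np.argmax(st[1:,4]);print(nm,st[i],c[i].round(1),ray("top",*c[i],z).round(1))
E
```

```text
disc [277.6 290.8] [478.1  33.5  12. ]
disc [290.2 327.3] [423.3  12.4  12. ]
disc [317.3 295.7] [471.6 -28.4  12. ]
disc [357.  300.4] [465.4 -90.   12. ]
disc [394.7 270.8] [ 511.6 -148.9   12. ]
disc [397.  305.1] [ 459.2 -151.8   12. ]
insert [637.3  77.1  67. ]
plug [631.9  16.6  52. ]
gauge [627.6 -41.2  70. ]
collar [ 626.1 -103.1   41. ]
postT [644.7 127.5  58. ]
postR [483.9  81.3  58. ]
collar [354 183  26  25 385] [366.5 195.1] [ 625.9 -102.3   41. ]
plug [281 180  17  17 214] [288.7 187.6] [635.4  17.6  45. ]
```

View pics/crop0.png

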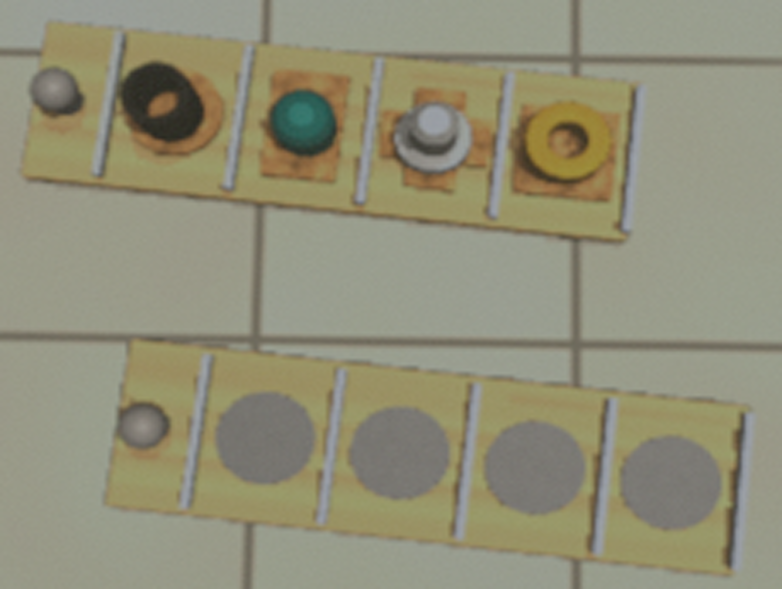

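The crop confirms the choices: black tube on a round nest, teal plug on an oblong nest, silver gauge on the cross and brass collar on the square. The refit rack is empty. Disc spacing comes out at 62 mm, as specified. The next script gives the first move, to a viewing pose above the teardown rack.

```bash
cat >> h.py <<'E'
from scipy.spatial.transform import Rotation as Ro
def delta(target,yaw=None):
    s=read_state(); R=Ro.from_euler("xyz",s["tool_rot"])
    d=R.inv().apply(np.array(target)-s["eef_pos"])
    rv=(R.inv()*Ro.from_euler("xyz",[np.pi,0,s["tool_rot"][2] if yaw is None else yaw])).as_rotvec()
    return d.round(1),rv.round(3)
E
python3 - <<'E'
from h import *
print(delta((600,-10,250),1.49)); s=read_state(); c=camera_info("wrist"); print(c)
print((Ro.from_euler("xyz",s["tool_rot"]).inv().apply(c["T"][:3,3]-s["eef_pos"])))
print("nest",ray("top",252.4,186.1,17),ray("top",200+566/3.4,150+142/3.1,41))
E
```

```text
(array([-576.2, -481.8,  -18.7]), array([-1.000e-03,  1.000e-03,  1.352e+00]))
{'fx': 309.70691628693146, 'fy': 309.70691628693146, 'cx': 317.08477129304083, 'cy': 200.88783378274033, 'T': array([[ 2.95305256e-01,  9.15036393e-01,  2.74778466e-01,
         1.21815219e+02],
       [ 9.55401209e-01, -2.82278014e-01, -8.67620497e-02,
         6.43376910e+02],
       [-1.82651333e-03,  2.88144968e-01, -9.57585057e-01,
         3.72844136e+02],
       [ 0.00000000e+00,  0.00000000e+00,  0.00000000e+00,
         1.00000000e+00]])}
[  73.61047173    0.95893884 -142.378394  ]
nest [642.64331574  78.16937571  17.        ] [ 624.85327314 -102.31775927   41.        ]
```

{"method": "play_rows", "body": {"deltas": [-46, -39, -2, 0, 0, 0.13, 1, -92, -77, -3, 0, 0, 0.26, 1, -138, -116, -5, 0, 0, 0.39, 1, -184, -154, -6, 0, 0, 0.52, 1, -230, -193, -8, 0, 0, 0.65, 1, -276, -231, -9, 0, 0, 0.78, 1, -322, -270, -11, 0, 0, 0.91, 1, -368, -308, -12, 0, 0, 1.04, 1, -414, -347, -14, 0, 0, 1.17, 1, -460, -385, -15, 0, 0, 1.3, 1]}}

```text
clock: 1.35
eef_pos: [518.4, 115.8, 246.3]
tool_rot: [-3.141, -0.0, 1.538]
force: [-0.1, 0.3, -1.2]
width: 85.5
gripper_force: 0.0
```

```bash
python3 -c "
from h import *
print(read_state()['clock'],read_state()['eef_pos'],read_state()['tool_rot'],read_state()['qpos'])
print(delta((600,-30,250),1.49))"
```

```text
1.35 [518.39846658 115.78848365 246.27229928] [-3.14145467e+00 -2.91744874e-04  1.53782482e+00] [-0.56811974  0.46999209  0.43393358  1.83865724 -0.24868689  0.88649872
 -0.05012201]
(array([-143. ,   86.4,   -3.8]), array([-0.   , -0.   ,  0.048]))
```

{"method": "play_rows", "body": {"deltas": [-48, 29, -1, 0, 0, 0.02, 1, -96, 58, -3, 0, 0, 0.05, 1, -143, 86, -4, 0, 0, 0.05, 1, -143, 86, -4, 0, 0, 0.05, 1, -143, 86, -4, 0, 0, 0.05, 1]}}

```text
clock: 1.98
eef_pos: [598.9, -27.5, 249.7]
tool_rot: [-3.14, -0.001, 1.492]
force: [-0.0, -0.3, -0.5]
width: 85.5
gripper_force: 0.0
```

Run:
```python
from h import *
s=read_state(); T=camera_info("wrist")["T"]; im=get_image("wrist"); np.save("T1.npy",T)
print(s["eef_pos"],s["tool_rot"],s["qpos"]); cv2.imwrite("pics/w1.png",im[:,:,::-1])
```

```text
[598.94676176 -27.53378891 249.65323836] [-3.13993576e+00 -8.06842983e-04  1.49161756e+00] [-0.27207907  0.56943919  0.43767989  1.64915363 -0.27837235  0.98689369
  0.18082269]
```

View pics/w1.png

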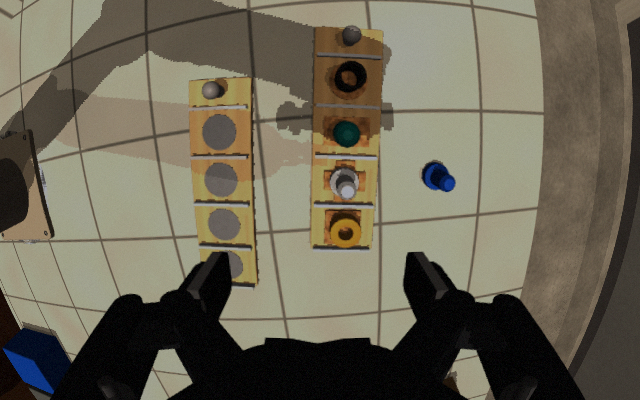

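The wrist view shows the same order: insert (350,76), plug (346,133), gauge top (347,190) and foot (344,183), collar (346,233). Disc centres are around (219,131), (221,180), (223,224).

Run:
```python
from h import *
T=np.load("T1.npy"); im=cv2.imread("pics/w1.png"); hsv=cv2.cvtColor(im,cv2.COLOR_BGR2HSV)
def blob(m,box):
    x0,y0,x1,y1=box; q=np.zeros_like(m); q[y0:y1,x0:x1]=m[y0:y1,x0:x1]
    n,l,st,c=cv2.connectedComponentsWithStats(q); i=1+np.argmax(st[1:,4])
    cn=max(cv2.findContours((l==i).astype(np.uint8),0,2)[0],key=cv2.contourArea); return cv2.minEnclosingCircle(cn),st[i,:4]
r=lambda m,box,z,n:(lambda b:print(n,np.round(b[0][0],1),round(b[0][1],1),b[1],ray("wrist",*b[0][0],z,T).round(1)))(blob(m,box))
dark=(hsv[...,2]<45).astype(np.uint8)
r(dark,(333,60,368,92),67,"insert top")
r(cv2.inRange(hsv,(75,80,20),(95,255,255)),(325,115,368,150),45,"plug")
r(cv2.inRange(hsv,(18,170,120),(32,255,255)),(320,213,370,250),41,"collar")
grey=cv2.inRange(hsv,(0,0,60),(180,70,255))
r(grey,(326,163,364,201),31,"gauge foot?")
for b in [(200,112,238,150),(203,161,240,198),(206,207,242,241)]: r(cv2.morphologyEx(cv2.inRange(hsv,(0,0,40),(180,90,200)),cv2.MORPH_OPEN,np.ones((5,5))),b,12,"disc")
print("gauge top",ray("wrist",347,190,69,T),"postT",ray("wrist",351,35,58,T),"postR",ray("wrist",211,90,58,T))
```

```text
insert top [349.5  76.8] 16.8 [334  61  33  31] [640.7  79.8  67. ]
plug [346.5 133. ] 13.1 [334 121  26  26] [635.3  19.1  45. ]
collar [345.4 233.3] 15.5 [330 219  31  29] [ 627.6 -102.7   41. ]
gauge foot? [344.5 183.5] 16.0 [330 168  29  32] [630.5 -42.3  31. ]
disc [218.6 132. ] 17.7 [203 115  33  35] [478.8  33.1  12. ]
disc [221.  179.3] 17.5 [205 163  32  34] [473.5 -28.1  12. ]
disc [223.8 223.8] 16.7 [208 209  32  31] [466.8 -89.5  12. ]
gauge top [630.10505546 -40.41097077  69.        ] postT [647.1288454  127.32452069  58.        ] postR [490.35370957  82.72679786  58.        ]
```

Both views agree to about 3 mm, except the refit post knob, which isn't needed. All heights and spacings are as they should be. Insert first.

```bash
python3 -c "
from h import *
print(delta((641,80,120)),delta((641,80,24)))"
```

```text
(array([109.3,  33.9, 129.8]), array([-0.002, -0.001,  0.   ])) (array([109.2,  34.1, 225.8]), array([-0.002, -0.001,  0.   ]))
```

{"method": "play_rows", "body": {"deltas": [36, 11, 43, 0, 0, 0, 1, 73, 22, 86, 0, 0, 0, 1, 109, 34, 125, 0, 0, 0, 1, 109, 34, 130, 0, 0, 0, 1, 109, 34, 160, 0, 0, 0, 1, 109, 34, 195, 0, 0, 0, 1, 109, 34, 215, 0, 0, 0, 1, 109, 34, 226, 0, 0, 0, 1, 109, 34, 226, 0, 0, 0, 1]}}

```text
clock: 3.15
eef_pos: [641.9, 77.9, 24.3]
tool_rot: [-3.141, 0.0, 1.492]
force: [0.3, 0.1, -0.5]
width: 85.2
gripper_force: 0.0
```

{"method": "play_rows", "body": {"deltas": [0, 0, 0, 0, 0, 0, 0.2, 0, 0, 0, 0, 0, 0, 0.2, 0, 0, 0, 0, 0, 0, 0.2, 0, 0, 0, 0, 0, 0, 0.2, 0, 0, 0, 0, 0, 0, 0.2, 0, 0, 0, 0, 0, 0, 0.2]}}

```text
clock: 3.9
eef_pos: [642.5, 77.9, 25.0]
tool_rot: [3.141, -0.0, 1.492]
force: [-0.7, 0.5, 6.5]
width: 30.2
gripper_force: 59.3
```

{"method": "play_rows", "body": {"deltas": [0, 0, -10, 0, 0, 0, 0.2, 0, 0, -35, 0, 0, 0, 0.2, 0, 0, -75, 0, 0, 0, 0.2, 0, 0, -105, 0, 0, 0, 0.2, 0, 0, -110, 0, 0, 0, 0.2]}}

```text
clock: 4.53
eef_pos: [643.4, 77.9, 136.7]
tool_rot: [3.137, -0.001, 1.492]
force: [0.5, -0.1, -0.9]
width: 30.0
gripper_force: 59.3
```

Run:
```python
from h import *
print(read_state()["eef_pos"],read_state()["width"],delta((459.5,-153,60)),delta((459.5,-153,20.5)))
```

```text
[643.43148239  77.89795027 136.74999371] 30.009997677789066 (array([-244.8, -165.5,   75.9]), array([ 0.004, -0.001, -0.   ])) (array([-244.8, -165.6,  115.4]), array([ 0.004, -0.001, -0.   ]))
```

{"method": "play_rows", "body": {"deltas": [-20, -14, 0, 0, 0, 0, 0.2, -60, -41, 0, 0, 0, 0, 0.2, -105, -71, 0, 0, 0, 0, 0.2, -150, -101, 0, 0, 0, 0, 0.2, -195, -132, 0, 0, 0, 0, 0.2, -230, -156, 10, 0, 0, 0, 0.2, -245, -165, 40, 0, 0, 0, 0.2, -245, -165, 70, 0, 0, 0, 0.2, -245, -165, 76, 0, 0, 0, 0.2, -245, -165, 76, 0, 0, 0, 0.2]}}

```text
clock: 5.78
eef_pos: [458.0, -153.1, 58.0]
tool_rot: [-3.14, -0.0, 1.492]
force: [-0.3, 1.1, -0.9]
width: 30.1
gripper_force: 59.3
```

Run:
```python
from h import *
s=read_state();print(s["eef_pos"],s["qpos"],delta((459.5,-153,20.5)))
cv2.imwrite("pics/w2.png",get_image("wrist")[:,:,::-1])
```

```text
[ 457.97256061 -153.05173      58.02865802] [ 0.11618207  0.70215238  0.22058324  2.11764815 -0.40973835  0.36279698
  0.59294274] (array([ 0.2,  1.6, 37.5]), array([-0.001, -0.   ,  0.   ]))
```

View pics/w2.png

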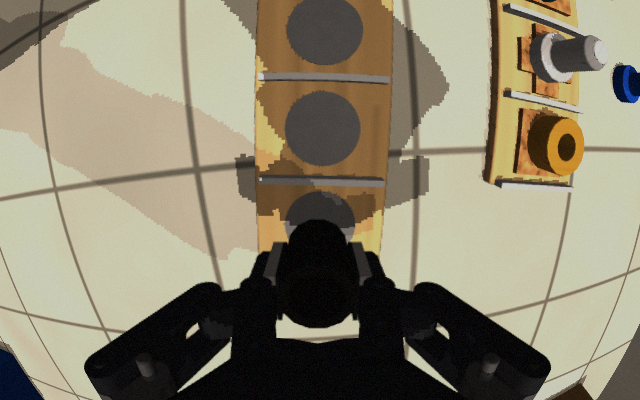

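The insert is held upright above the last disc, centred at about column 318, with the other discs at (325,30) and (323,128). I'll lower and release it.

{"method": "play_rows", "body": {"deltas": [0, 1.5, 12, 0, 0, 0, 0.2, 0, 1.5, 25, 0, 0, 0, 0.2, 0, 1.5, 33, 0, 0, 0, 0.2, 0, 1.5, 37, 0, 0, 0, 0.2, 0, 1.5, 37, 0, 0, 0, 0.2, 0, 1.5, 37, 0, 0, 0, 0.2]}}

```text
clock: 6.58
eef_pos: [459.8, -153.5, 21.5]
tool_rot: [3.141, 0.0, 1.492]
force: [-0.6, -1.2, -0.2]
width: 30.6
gripper_force: 59.3
```

{"method": "play_rows", "body": {"deltas": [0, 0, 0, 0, 0, 0, 0.45, 0, 0, 0, 0, 0, 0, 0.7, 0, 0, 0, 0, 0, 0, 1, 0, 0, 0, 0, 0, 0, 1, 0, 0, 0, 0, 0, 0, 1, 0, 0, -20, 0, 0, 0, 1, 0, 0, -60, 0, 0, 0, 1, 0, 0, -110, 0, 0, 0, 1, 0, 0, -120, 0, 0, 0, 1]}}

```text
clock: 7.7
eef_pos: [461.3, -154.1, 143.9]
tool_rot: [3.136, 0.001, 1.492]
force: [-0.2, -0.5, -1.3]
width: 85.7
gripper_force: 0.0
```

Run:
```python
from h import *
print(delta((635.5,18,120)),delta((635.5,18,16)))
```

```text
(array([185.3, 160. ,  24.6]), array([0.005, 0.001, 0.   ])) (array([185.4, 159.4, 128.6]), array([0.005, 0.001, 0.   ]))
```

{"method": "play_rows", "body": {"deltas": [35, 30, 0, 0, 0, 0, 1, 78, 67, 0, 0, 0, 0, 1, 120, 104, 0, 0, 0, 0, 1, 160, 138, 5, 0, 0, 0, 1, 185, 160, 20, 0, 0, 0, 1, 185, 160, 50, 0, 0, 0, 1, 185, 160, 85, 0, 0, 0, 1, 185, 160, 115, 0, 0, 0, 1, 185, 160, 126, 0, 0, 0, 1, 185, 160, 126, 0, 0, 0, 1]}}

```text
clock: 8.95
eef_pos: [633.1, 18.3, 14.4]
tool_rot: [-3.14, 0.0, 1.492]
force: [-0.3, 0.1, 0.6]
width: 85.4
gripper_force: 0.0
```

Run:
```python
from h import *
print(delta((635.5,18,18)))
cv2.imwrite("pics/w3.png",get_image("wrist")[:,:,::-1]);cv2.imwrite("pics/s3.png",get_image("scene")[:,:,::-1])
```

```text
(array([-0.1,  2.4, -3.6]), array([-0.002,  0.   , -0.   ]))
```

View pics/w3.png

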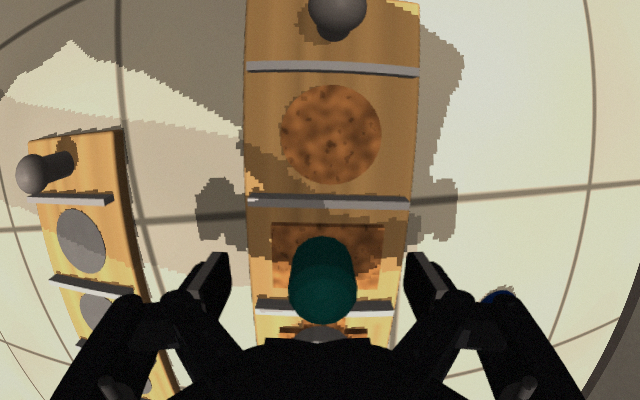

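The plug (322,280) sits centred between the open pads (about columns 220 and 415), and the round nest is empty at (331,134). I'll raise about 3 mm and close.

{"method": "play_rows", "body": {"deltas": [0, 2, -3, 0, 0, 0, 1, 0, 2, -3, 0, 0, 0, 0.2, 0, 2, -3, 0, 0, 0, 0.2, 0, 2, -3, 0, 0, 0, 0.2, 0, 2, -3, 0, 0, 0, 0.2, 0, 2, -3, 0, 0, 0, 0.2, 0, 2, -3, 0, 0, 0, 0.2]}}

```text
clock: 9.93
eef_pos: [636.0, 18.1, 18.7]
tool_rot: [3.141, -0.0, 1.492]
force: [-0.3, 0.7, 6.6]
width: 28.2
gripper_force: 59.5
```

Run:
```python
from h import *
s=read_state();print(s["force"],s["eef_pos"],delta((465.5,-90.5,130)))
```

```text
[-0.29102654  0.72721325  6.56870309] [635.98612322  18.14121412  18.66173199] (array([-121.8, -161.3, -111.4]), array([ 0., -0., -0.]))
```

{"method": "play_rows", "body": {"deltas": [0, 0, -10, 0, 0, 0, 0.2, 0, 0, -40, 0, 0, 0, 0.2, 0, 0, -80, 0, 0, 0, 0.2, 0, 0, -108, 0, 0, 0, 0.2, -20, -27, -112, 0, 0, 0, 0.2, -50, -66, -112, 0, 0, 0, 0.2, -82, -108, -112, 0, 0, 0, 0.2, -110, -145, -112, 0, 0, 0, 0.2, -122, -161, -112, 0, 0, 0, 0.2, -122, -161, -112, 0, 0, 0, 0.2]}}

```text
clock: 11.18
eef_pos: [464.6, -91.6, 130.7]
tool_rot: [-3.141, -0.0, 1.489]
force: [0.9, 0.4, -0.2]
width: 27.7
gripper_force: 59.2
```

Run:
```python
from h import *
s=read_state();print(s["width"],delta((465.8,-90,14.2)))
```

```text
27.739999484014625 (array([  1.7,   1.1, 116.5]), array([-0., -0.,  0.]))
```

{"method": "play_rows", "body": {"deltas": [1, 1, 20, 0, 0, 0, 0.2, 1.5, 1, 50, 0, 0, 0, 0.2, 1.5, 1, 80, 0, 0, 0, 0.2, 1.5, 1, 102, 0, 0, 0, 0.2, 1.5, 1, 112, 0, 0, 0, 0.2, 1.5, 1, 114, 0, 0, 0, 0.2, 1.5, 1, 114, 0, 0, 0, 0.2]}}

```text
clock: 12.05
eef_pos: [467.5, -89.2, 16.7]
tool_rot: [3.141, 0.0, 1.492]
force: [-0.2, 0.5, -0.2]
width: 27.8
gripper_force: 59.2
```

Run:
```python
from h import *
s=read_state();print(s["width"],delta((465.8,-90,14.2)))
cv2.imwrite("pics/w4.png",get_image("wrist")[:,:,::-1])
```

```text
27.780031056573698 (array([-0.9, -1.6,  2.5]), array([0.001, 0.   , 0.   ]))
```

View pics/w4.png

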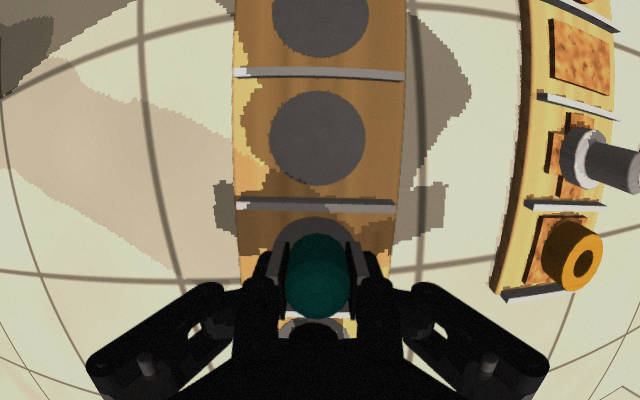

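The plug (317,275) is on its disc in bay 3, with the empty discs at (318,137) and (320,20). I'll lower it the last 2 mm and release.

{"method": "play_rows", "body": {"deltas": [-1, -1, 2, 0, 0, 0, 0.2, -1, -1, 2, 0, 0, 0, 0.2]}}

```text
clock: 12.35
eef_pos: [465.7, -90.3, 14.6]
tool_rot: [3.141, 0.0, 1.492]
force: [-0.5, -0.1, -0.4]
width: 28.2
gripper_force: 59.2
```

{"method": "play_rows", "body": {"deltas": [0, 0, 0, 0, 0, 0, 0.45, 0, 0, 0, 0, 0, 0, 0.7, 0, 0, 0, 0, 0, 0, 1, 0, 0, 0, 0, 0, 0, 1, 0, 0, 0, 0, 0, 0, 1, 0, 0, -20, 0, 0, 0, 1, 0, 0, -60, 0, 0, 0, 1, 0, 0, -110, 0, 0, 0, 1, 0, 0, -120, 0, 0, 0, 1]}}

```text
clock: 13.48
eef_pos: [467.3, -90.6, 136.9]
tool_rot: [3.137, 0.0, 1.492]
force: [0.2, -0.0, -1.0]
width: 85.2
gripper_force: 0.0
```

Run:
```python
from h import *
print(delta((630.5,-42,28)))
```

```text
(array([ 61.4, 158.3, 109.7]), array([0.005, 0.   , 0.   ]))
```

The gauge gets gripped by its stem, with the finger tips above the foot (TCP about 37).

{"method": "play_rows", "body": {"deltas": [15, 38, 0, 0, 0, 0, 1, 32, 82, 0, 0, 0, 0, 1, 48, 124, 0, 0, 0, 0, 1, 61, 155, 5, 0, 0, 0, 1, 61, 158, 30, 0, 0, 0, 1, 61, 158, 65, 0, 0, 0, 1, 61, 158, 92, 0, 0, 0, 1, 61, 158, 100, 0, 0, 0, 1, 61, 158, 100, 0, 0, 0, 1]}}

```text
clock: 14.6
eef_pos: [627.6, -42.0, 33.7]
tool_rot: [-3.14, -0.0, 1.492]
force: [-0.2, 0.1, 0.2]
width: 85.5
gripper_force: 0.0
```

Run:
```python
from h import *
print(read_state()["eef_pos"],delta((630.5,-42,36.5)))
cv2.imwrite("pics/w5.png",get_image("wrist")[:,:,::-1])
```

```text
[627.6192694  -41.96487359  33.72834062] (array([ 0.2,  2.9, -2.8]), array([-0.001, -0.   ,  0.   ]))
```

View pics/w5.png

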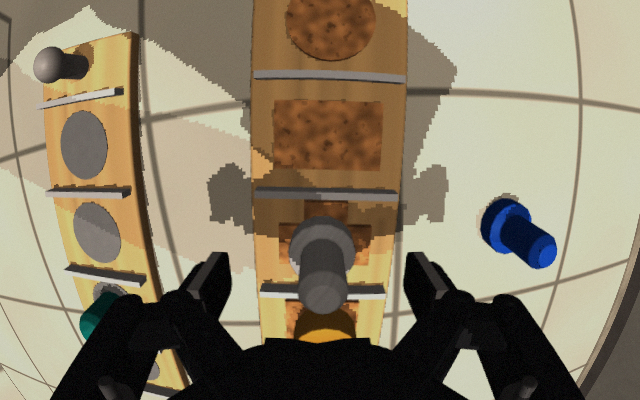

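The silver gauge (323,270) sits between the pads, the blue look-alike (520,235) is off to the side, and the plug stands in its bay (100,320). I'll nudge 3 mm and close.

{"method": "play_rows", "body": {"deltas": [0, 3, -3, 0, 0, 0, 1, 0, 3, -3, 0, 0, 0, 0.1, 0, 3, -3, 0, 0, 0, 0.1, 0, 3, -3, 0, 0, 0, 0.1, 0, 3, -3, 0, 0, 0, 0.1, 0, 3, -3, 0, 0, 0, 0.1, 0, 3, -3, 0, 0, 0, 0.1]}}

```text
clock: 15.52
eef_pos: [631.2, -42.2, 37.6]
tool_rot: [3.141, -0.0, 1.492]
force: [0.1, 0.9, 4.4]
width: 20.1
gripper_force: 59.0
```

Run:
```python
from h import *
print(delta((472.5,-28.5,140)))
```

```text
(array([   1.1, -159.2, -102.5]), array([ 0., -0., -0.]))
```

{"method": "play_rows", "body": {"deltas": [0, 0, -10, 0, 0, 0, 0.1, 0, 0, -40, 0, 0, 0, 0.1, 0, 0, -75, 0, 0, 0, 0.1, 0, 0, -98, 0, 0, 0, 0.1, 0, -27, -102, 0, 0, 0, 0.1, 0, -66, -102, 0, 0, 0, 0.1, 1, -106, -102, 0, 0, 0, 0.1, 1, -143, -102, 0, 0, 0, 0.1, 1, -159, -102, 0, 0, 0, 0.1, 1, -159, -102, 0, 0, 0, 0.1]}}

```text
clock: 16.77
eef_pos: [471.6, -28.4, 139.7]
tool_rot: [-3.141, -0.0, 1.492]
force: [0.9, -0.9, 0.5]
width: 20.1
gripper_force: 58.8
```

Run:
```python
from h import *
print(read_state()["eef_pos"],read_state()["width"],delta((472.5,-28.5,33)))
```

```text
[471.57611882 -28.38149282 139.65037184] 20.132548784853807 (array([-1.000e-01,  1.000e+00,  1.066e+02]), array([-0.001, -0.   ,  0.   ]))
```

{"method": "play_rows", "body": {"deltas": [0, 0, 20, 0, 0, 0, 0.1, 0, 0, 50, 0, 0, 0, 0.1, 0, 0, 78, 0, 0, 0, 0.1, 0, 0, 96, 0, 0, 0, 0.1, 0, 0, 103, 0, 0, 0, 0.1, 0, 0, 104, 0, 0, 0, 0.1, 0, 0, 104, 0, 0, 0, 0.1]}}

```text
clock: 17.65
eef_pos: [473.3, -28.7, 35.8]
tool_rot: [3.14, 0.0, 1.492]
force: [-0.6, 0.4, -0.3]
width: 20.1
gripper_force: 58.8
```

Run:
```python
from h import *
print(delta((472.5,-28.5,33)))
```

```text
(array([ 0.1, -0.9,  2.8]), array([0.001, 0.   , 0.   ]))
```

{"method": "play_rows", "body": {"deltas": [0, -1, 2.5, 0, 0, 0, 0.1, 0, -1, 2.5, 0, 0, 0, 0.1]}}

```text
clock: 17.9
eef_pos: [471.6, -28.4, 33.0]
tool_rot: [3.141, -0.0, 1.492]
force: [0.1, -0.2, -0.9]
width: 20.3
gripper_force: 58.8
```

{"method": "play_rows", "body": {"deltas": [0, 0, 0, 0, 0, 0, 0.35, 0, 0, 0, 0, 0, 0, 0.7, 0, 0, 0, 0, 0, 0, 1, 0, 0, 0, 0, 0, 0, 1, 0, 0, 0, 0, 0, 0, 1, 0, 0, -20, 0, 0, 0, 1, 0, 0, -60, 0, 0, 0, 1, 0, 0, -100, 0, 0, 0, 1, 0, 0, -105, 0, 0, 0, 1]}}

```text
clock: 19.02
eef_pos: [473.1, -28.6, 139.9]
tool_rot: [3.137, -0.0, 1.492]
force: [0.5, 0.5, -0.5]
width: 85.3
gripper_force: 0.0
```

Run:
```python
from h import *
print(delta((627,-103,17)))
```

```text
(array([-62.1, 158.7, 123.7]), array([ 0.005, -0.   , -0.   ]))
```

{"method": "play_rows", "body": {"deltas": [-15, 38, 0, 0, 0, 0, 1, -32, 82, 0, 0, 0, 0, 1, -48, 124, 0, 0, 0, 0, 1, -62, 157, 5, 0, 0, 0, 1, -62, 161, 30, 0, 0, 0, 1, -62, 161, 65, 0, 0, 0, 1, -62, 161, 95, 0, 0, 0, 1, -62, 161, 113, 0, 0, 0, 1, -62, 161, 119, 0, 0, 0, 1, -62, 161, 119, 0, 0, 0, 1]}}

```text
clock: 20.27
eef_pos: [627.3, -103.1, 18.9]
tool_rot: [3.141, 0.0, 1.492]
force: [-0.2, -0.0, -0.4]
width: 85.3
gripper_force: 0.0
```

Run:
```python
from h import *
print(delta((627,-103,17.5)))
cv2.imwrite("pics/w6.png",get_image("wrist")[:,:,::-1])
```

```text
(array([ 0.1, -0.4,  1.4]), array([0., 0., 0.]))
```

View pics/w6.png

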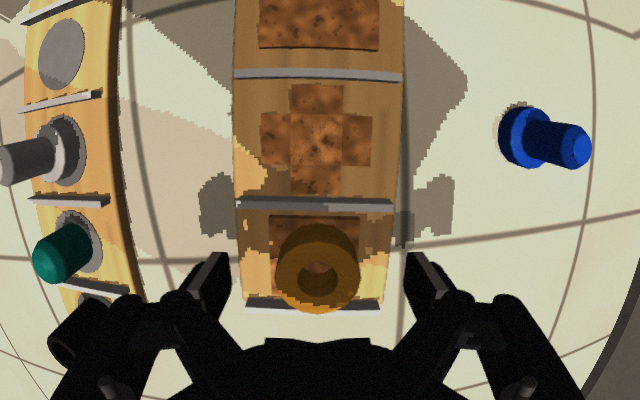

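The collar (318,268) is centred between the pads. On the refit rack, the gauge (60,150), plug (70,250) and insert (85,330) all stand, and disc 1 (62,55) is free. I'll lower 2 mm and close.

{"method": "play_rows", "body": {"deltas": [0, 0, 2, 0, 0, 0, 1, 0, 0, 2, 0, 0, 0, 0.3, 0, 0, 2, 0, 0, 0, 0.3, 0, 0, 2, 0, 0, 0, 0.3, 0, 0, 2, 0, 0, 0, 0.3, 0, 0, 2, 0, 0, 0, 0.3, 0, 0, 2, 0, 0, 0, 0.3]}}

```text
clock: 21.2
eef_pos: [627.5, -103.0, 17.5]
tool_rot: [3.141, -0.0, 1.492]
force: [-0.5, 0.4, 5.4]
width: 38.6
gripper_force: 60.0
```

Run:
```python
from h import *
print(delta((478.3,33.3,140)))
```

```text
(array([ 124.2, -159.4, -122.6]), array([ 0.001, -0.   , -0.   ]))
```

{"method": "play_rows", "body": {"deltas": [0, 0, -8, 0, 0, 0, 0.3, 0, 0, -35, 0, 0, 0, 0.3, 0, 0, -75, 0, 0, 0, 0.3, 0, 0, -108, 0, 0, 0, 0.3, 15, -19, -121, 0, 0, 0, 0.3, 43, -55, -122, 0, 0, 0, 0.3, 75, -96, -122, 0, 0, 0, 0.3, 105, -135, -122, 0, 0, 0, 0.3, 124, -159, -122, 0, 0, 0, 0.3, 124, -159, -122, 0, 0, 0, 0.3]}}

```text
clock: 22.45
eef_pos: [476.1, 35.4, 138.7]
tool_rot: [-3.139, -0.001, 1.495]
force: [1.3, -0.3, -2.6]
width: 38.0
gripper_force: 60.9
```

Run:
```python
from h import *
print(read_state()["eef_pos"],read_state()["width"],delta((478.3,33.3,13)))
cv2.imwrite("pics/s7.png",get_image("scene")[60:320,180:520,::-1].repeat(2,0).repeat(2,1))
```

```text
[476.05539385  35.39090376 138.71635672] 37.96326558049023 (array([ -2.1,   2.8, 125.7]), array([-0.003, -0.001,  0.   ]))
```

View pics/s7.png

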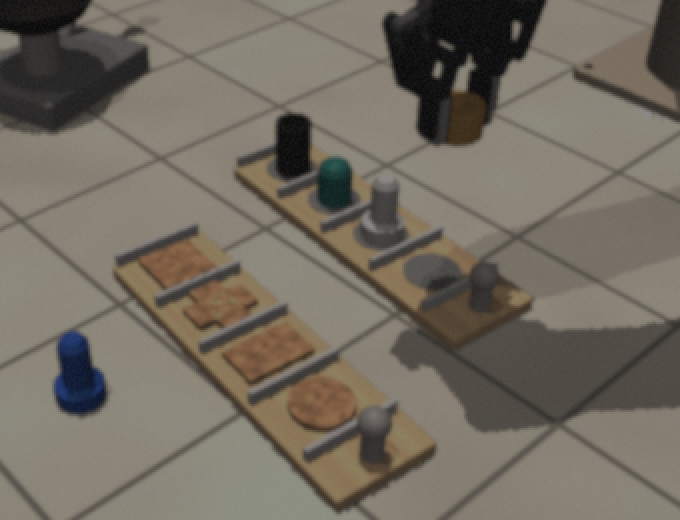

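The scene view shows insert, plug and gauge upright on their discs. The collar is held over bay 1, which is empty. I'll lower it.

{"method": "play_rows", "body": {"deltas": [0, 1, 20, 0, 0, 0, 0.3, -1, 1, 50, 0, 0, 0, 0.3, -2, 1, 80, 0, 0, 0, 0.3, -2, 1, 105, 0, 0, 0, 0.3, -2, 1, 118, 0, 0, 0, 0.3, -2, 1, 121, 0, 0, 0, 0.3, -2, 1, 121, 0, 0, 0, 0.3, -2, 1, 121, 0, 0, 0, 0.3]}}

```text
clock: 23.5
eef_pos: [480.0, 31.1, 18.5]
tool_rot: [3.14, -0.0, 1.492]
force: [0.1, 0.5, -2.7]
width: 38.7
gripper_force: 60.8
```

Run:
```python
from h import *
print(delta((478.3,33.3,12.9)))
```

```text
(array([ 2.1, -1.8,  5.6]), array([ 0.001, -0.   , -0.   ]))
```

{"method": "play_rows", "body": {"deltas": [2, -2, 3, 0, 0, 0, 0.3, 2, -2, 5.5, 0, 0, 0, 0.3, 2, -2, 5.5, 0, 0, 0, 0.3, 2, -2, 5.5, 0, 0, 0, 0.3]}}

```text
clock: 24.0
eef_pos: [477.3, 33.7, 12.5]
tool_rot: [-3.141, -0.001, 1.492]
force: [-1.7, 1.5, 2.8]
width: 38.4
gripper_force: 61.3
```

{"method": "play_rows", "body": {"deltas": [0, 0, 0, 0, 0, 0, 0.55, 0, 0, 0, 0, 0, 0, 0.75, 0, 0, 0, 0, 0, 0, 1, 0, 0, 0, 0, 0, 0, 1, 0, 0, 0, 0, 0, 0, 1, 0, 0, -20, 0, 0, 0, 1, 0, 0, -60, 0, 0, 0, 1, 0, 0, -115, 0, 0, 0, 1, 0, 0, -170, 0, 0, 0, 1, 0, 0, -170, 0, 0, 0, 1]}}

```text
clock: 25.25
eef_pos: [480.0, 33.3, 185.8]
tool_rot: [3.134, -0.002, 1.492]
force: [-0.3, 0.3, -0.3]
width: 85.2
gripper_force: 0.0
```

{"method": "play_rows", "body": {"deltas": [50, 0, -15, 0, 0, 0, 1, 105, 0, -20, 0, 0, 0, 1, 160, 0, -20, 0, 0, 0, 1, 200, 0, -20, 0, 0, 0, 1, 200, 0, -20, 0, 0, 0, 1]}}

```text
clock: 25.88
eef_pos: [491.9, 236.7, 200.5]
tool_rot: [-3.139, -0.0, 1.499]
force: [0.7, -0.7, 0.3]
width: 85.3
gripper_force: 0.0
```

Run:
```python
from h import *
im=get_image("top")[:,:,::-1]; a=im[150:340,200:430]
cv2.imwrite("pics/t8.png",cv2.resize(a,None,fx=3.1,fy=3.1,interpolation=cv2.INTER_CUBIC))
hsv=cv2.cvtColor(np.ascontiguousarray(im),cv2.COLOR_BGR2HSV)
for nm,lo,hi,z in [("collar",(18,160,70),(30,255,255),36),("plug",(75,100,20),(95,255,255),40)]:
    q=cv2.inRange(hsv,lo,hi);q[:250]=0;q[335:]=0;q[:,:235]=0;q[:,425:]=0
    n,l,st,c=cv2.connectedComponentsWithStats(q);i=1+np.argmax(st[1:,4]);print(nm,st[i],ray("top",*c[i],z).round(1))
```

```text
collar [264 280  25  25 330] [476.9  34.3  36. ]
plug [351 293  17  18 228] [464.6 -91.4  40. ]
```

View pics/t8.png

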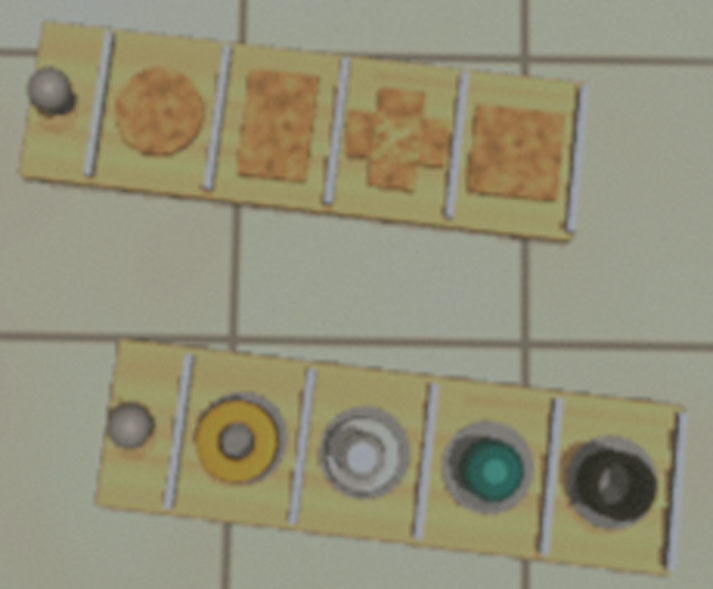

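The top view shows collar (238,440), gauge (362,456), plug (490,468) and insert (612,482) in that order from the refit post. All four are upright and near their disc centres, the collar and plug measure within 2 mm, and the arm is clear.

```bash
python3 -c "
from cell import *
print(finish_job())"
```

```text
the job is handed in; nothing more can be done
None
```

The job is handed in: from the refit post the parts now stand collar, gauge, plug, insert (the teardown order reversed), all upright near their bay centres, with the arm clear, after about 26 of the 96 s allowed.

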